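# Route the vacuum to the hose tail

### The arm

A 7-joint arm with a two-finger parallel gripper is mounted at the origin on a cart in front of the work surface, level with it; the furniture and walls round the work are solid. World frame = base frame: x ahead of the robot, y to its left, z up, the work surface at z = 0. Lengths are in m, angles in rad, forces in N, time in s.
With the tool pointing down it reaches from about 0.425 to 0.825 m from the base axis. Payload 3.6 kg.
Tool frame: the origin (TCP) lies where the fingers leave the gripper's body, on its centre line; the fingertips stand 73 mm ahead of it and the grasp point (between the pads) lies 54 mm ahead of it; z points along the fingers, y is the line along which they close (so a half turn about z gives the same grasp; the last joint's range is limited). The gripper opens to 85 mm and grips with 20 to 120 N. Pads are 22 mm wide; open, the fingers measure 114 mm over their backs; the gripper's body (76 mm by 85 mm) begins 54 mm behind the grasp point. The pads swing forward as they close: fully open they stand 13 mm farther back than shut.
Start: joints at [1.157, 0.615, -0.013, 1.423, 0.008, 1.103, -0.04], TCP at [0.246, -0.602, 0.304] pointing down, gripper open.
Joint ranges: [-3.12, 3.12], [-0.3, 2.06], [-1.34, 1.32], [0.26, 2.42], [-1.36, 4.5], [0.01, 1.98], [-2.84, 2.84]. Speed limits (rad/s): [2.79, 2.79, 3.14, 3.14, 3.14, 3.14, 3.14].

### API

Orientations are given as a unit quaternion [x, y, z, w].
In Python, from station import arm, snapshot, camera_info, ticket gives the robot as it stands. Calls block until the motion is done:
- arm.movep(position, orientation): joint-space move of the TCP to a pose.
- arm.line_to(position, velocity=0.15, ori=None): straight line of the TCP; ori=None keeps the orientation; velocity is the mean speed in m/s.
- arm.move_j(angles): joint-space move.
- arm.move_gripper(opening, effort=None): opening from 0.0 (shut) to 1.0 (fully open); effort is the grip in N (None keeps the last); returns when the fingers have stopped.
- arm.pause(seconds).
- arm.ik(position, orientation): joint angles nearest the present ones, or None.
- snapshot(name): name is "scene" or "side" or "wrist"; returns the picture (384x512x3 uint8, blue, green, red); there is no depth.
- camera_info(name): a dict with "fx", "fy", "cx", "cy" (pixels), "R" (3x3) and "t" (3): a world point X has camera coordinates R X + t; the wrist camera has in their place "T_tool_cam" (4x4, takes a point from camera to tool coordinates, whose origin is the TCP and whose axes are the flange's). Camera axes: x right, y down, z forward; pixel columns grow to the right and rows downward; lengths in m; the calibration is good to about 2 mm. A picture is of the moment at which its call begins: read the wrist's pose just before it. camera_info takes no time and is no camera call.
A pose or a line that the arm cannot do raises arm.MotionError and nothing moves.
- ticket.finish_job(): hands the job in; it is judged then, once.
Readings, each from a call of its own:
- arm.read_time(): time.
- arm.read_joint_positions(): joint angles.
- arm.read_dq(): joint speeds.
- arm.read_effort(): joint torques, N m.
- arm.read_tool_pos(): TCP position.
- arm.read_eef_rot(): TCP orientation.
- arm.read_ft_force(): force on the tool from outside, world axes, zero at the start.
- arm.read_wrist_torque(): the same for the moment, N m.
- arm.read_opening(): opening from 0.0 (shut) to 1.0 (fully open).
- arm.read_finger_force(): force on a finger pad.
Only numpy, scipy, OpenCV 4.12 (cv2) and the standard library are available. Lean on these libraries where they do the work, as an engineer would, in place of code of your own. Each camera call takes 0.05 s, during which the arm holds its last target. There are 200 camera calls.

### The job

Push the upright tab of the vacuum selector round with a fingertip, without gripping it, until it points straight at the outlet with the hose tail (the slim barbed nipple), and leave it there. Only then press the round plunger in the middle of the selector fully down with a fingertip and let it spring back. Leave the bottle, the tin and the moulding piece where they are.

Things in the scene. Friction and masses are not known exactly. Their poses are not given: they have to be found in the camera images.
- selector: vacuum selector fixed to the board: round aluminium body 144 mm across (flange 156 mm) with a flat deck 36 mm above the board, and four outlets standing round its far part at 94 mm from the axis. Origin on the dial's axis at the board; z up. Seen from above, the outlets stand at -100, -40, +40 and +100 degrees from the selector's x axis (positive = counterclockwise); which outlet has which fitting varies.
- dial (a joint): angle of the black dial and its tab, rad, positive counterclockwise from above: 0 when the tab points along the selector's x axis, +1.745 at 100 degrees; stops at -2.2 and +2.2. It starts within 0.38 of 0, between the two middle outlets. No detents and no spring: it turns against a dry friction of about 0.12 N m (about 2 N at the middle of the tab) and stays where it is left.
- tab_tip (a point): top outer end of the tab, 76 mm from the dial's axis and 74.5 mm above the board; this frame turns with the dial: x points outwards along the tab, z up. The tab is an upright radial fin from 30 to 76 mm from the axis: a blade 6 mm thick with a 4 mm cheek on each side from 34 to 70 mm, so 14 mm thick there. Either side can be pushed anywhere on its cheek.
- dial_axis (a point): point on the dial's axis level with the tab's top, 74.5 mm above the board (inside the plunger); turns with the dial, x along the tab, z up. The black dial plate under the tab is 100 mm across, its top 43.5 mm above the board: fingertips that push the tab go lower than the tab's top but stay above the plate.
- tab_left: cheek on the tab's left side (its +y side, seen along the tab outwards from the axis), 36 x 4 x 27 mm, from 43.5 to 70.5 mm above the board; pushing on it turns the dial clockwise (joint decreases). Origin on the tab's middle plane 52 mm from the axis, 57 mm above the board. Part of the dial.
- tab_right: the like cheek on the tab's right (-y) side; pushing on it turns the dial counterclockwise (joint increases). Same origin. Pressing on both cheeks at once counts as gripping.
- plunger (a joint): travel of the plunger, m: 0 up, 0.006 fully down; a spring gives about 4 N when fully down and brings it back.
- plunger_top (a point): centre of the flat top of the round steel plunger, 25 mm across, on the dial's axis, 82 mm above the board when up; it is pressed straight down. It stands in a fixed hub 40 mm across, top 62 mm above the board.
- hose_tail: the outlet to select: on a low hexagon a slim barbed brass nipple with three stepped barbs, 15 mm across the barbs, top 74 mm above the board. It stands on the same round foot as the other outlets (38 mm across, top 36 mm above the board), 94 mm from the dial's axis. The origin is the centre of the foot's underside, on the board; the z axis is up. Fixed. 
- silencer: another outlet: on a low hexagon a stout plain brass cylinder 26 mm across with a domed top, 72 mm above the board. It stands on the same round foot as the other outlets (38 mm across, top 36 mm above the board), 94 mm from the dial's axis. The origin is the centre of the foot's underside, on the board; the z axis is up. Fixed. 
- plug_a: another outlet, closed by a low brass hexagon plug, 25 mm across, top 46 mm above the board. It stands on the same round foot as the other outlets (38 mm across, top 36 mm above the board), 94 mm from the dial's axis. The origin is the centre of the foot's underside, on the board; the z axis is up. Fixed. 
- plug_b: another outlet, just like plug_a. It stands on the same round foot as the other outlets (38 mm across, top 36 mm above the board), 94 mm from the dial's axis. The origin is the centre of the foot's underside, on the board; the z axis is up. Fixed. 
- resin_bottle: loose plastic bottle with a screw cap, 59 mm across, 141 mm tall, upright; origin at the centre of its underside. To be left alone.
- pigment_tin: loose round tin, 62 mm across, 49 mm tall, upright; origin at the centre of its underside. To be left alone.
- moulding_piece: loose white plaster moulding strip, 34 x 120 x 29 mm, long along its y, lying on the board; origin at the centre of its underside. To be left alone.
Things that resemble listed ones, but are neither listed nor needed, are in the scene too. Leave any black look-alike of the hose_tail alone.

How it is judged:
By the outcome, as a careful person would: the job done as asked, in the order asked, and still so for the second after the job is handed in, with the robot touching nothing.
It also fails if it takes over 51 s, if anything falls off the work surface, if the arm or the gripper's body presses on something with over 40 N, if the wrist force passes 120 N, or if a joint passes its speed limit or range.

## Working session

There is one attempt and no reset: what is moved stays moved. The work goes in short steps, each a Python script; the robot and the scene stay as the last script left them, time stands still between calls to the robot, and variables do not carry over. Pictures are saved under pics/ and viewed, at most 10 in all, crops included, and the job is handed in when it is done.

```bash
mkdir -p pics; python3 - <<'E'
from station import arm, snapshot, camera_info
import cv2, numpy as np
for n in("scene","side"):
    im=snapshot(n); cv2.imwrite(f"pics/{n}0.png",im)
    c=camera_info(n); R=np.array(c["R"]);t=np.array(c["t"]); print(n,c["fx"],c["cx"],c["cy"],(-R.T@t).round(3),R[2].round(2))
print(arm.read_time(),arm.read_eef_rot(),camera_info("wrist"))
E
```

```text
scene 378.7444250337348 252.79535260049548 190.50873886549948 [0.161 0.819 0.631] [ 0.38 -0.7  -0.61]
side 427.64554552476346 262.485680631377 193.62117926622153 [0.553 0.947 0.512] [-0.06 -0.88 -0.47]
0.1 [ 9.81252643e-01  1.92722186e-01 -2.28609924e-04 -1.16507725e-03] {'fx': 331.87582120911736, 'fy': 331.87582120911736, 'cx': 260.19291413556107, 'cy': 191.09479910414075, 'T_tool_cam': array([[ 3.43277669e-04, -9.64185609e-01, -2.65228192e-01,
         6.62379021e-02],
       [ 9.99999923e-01,  3.81982114e-04, -9.43489993e-05,
         5.76996612e-04],
       [ 1.92282373e-04, -2.65228139e-01,  9.64185665e-01,
        -7.01101394e-02],
       [ 0.00000000e+00,  0.00000000e+00,  0.00000000e+00,
         1.00000000e+00]])}
```

View pics/scene0.png

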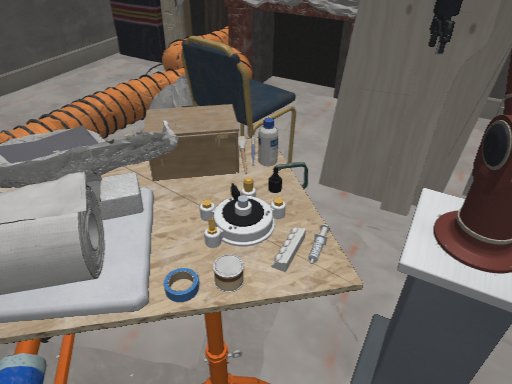

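View pics/side0.png

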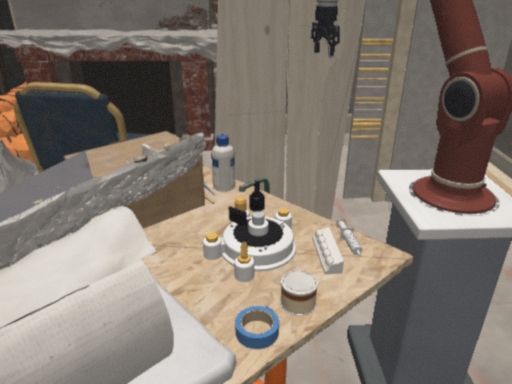

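The scene view shows the selector at about (244,215), with a slim nipple near (213,230). In the side view the nipple is at about (244,260), the tab at (238,215), and the bottle and tin are clear of it. I'll zoom in for exact pixels.

```bash
python3 - <<'E'
import cv2, numpy as np
a=cv2.imread("pics/scene0.png")[165:255,190:300]; b=cv2.imread("pics/side0.png")[180:290,195:305]
f=lambda i:cv2.resize(i,None,fx=5,fy=5,interpolation=cv2.INTER_CUBIC)
def grid(i,x0,y0):
    for k in range(0,i.shape[1],50): cv2.putText(i,str(x0+k//5),(k,10),0,.35,(0,0,255)); cv2.line(i,(k,12),(k,18),(0,0,255))
    for k in range(0,i.shape[0],50): cv2.putText(i,str(y0+k//5),(0,k+4),0,.35,(0,0,255)); cv2.line(i,(24,k),(30,k),(0,0,255))
    return i
cv2.imwrite("pics/zs.png",grid(f(a),190,165)); cv2.imwrite("pics/zd.png",grid(f(b),195,180))
E
```

```text
(no output)
```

View pics/zs.png

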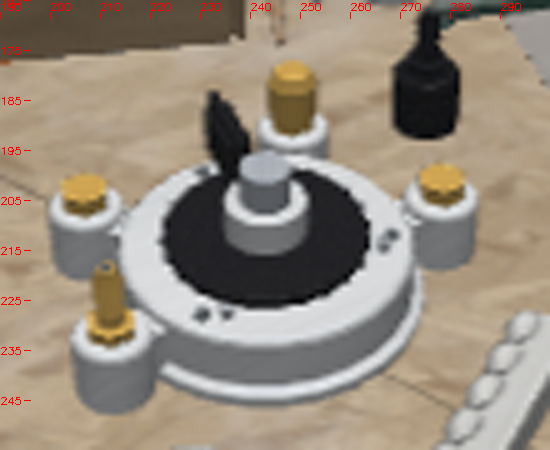

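View pics/zd.png

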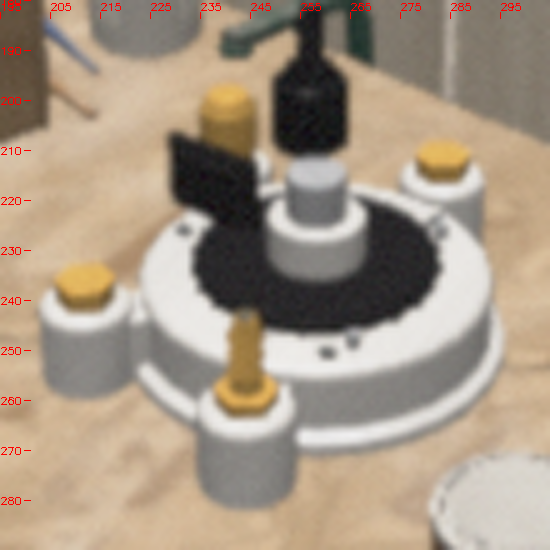

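The zooms show the plunger top at scene (243,198) and side (258,214). The hose-tail top is at scene (211.5,218) and side (244,242.5), and the tab's outer top is at scene (232,183.5) and side (230,207). Next I'll fit the pose.

```bash
cat > vis.py <<'E'
import numpy as np
from station import camera_info
from scipy.optimize import least_squares
def proj(n,X):
    c=camera_info(n); p=np.array(c["R"])@X+np.array(c["t"]); return np.array([c["fx"]*p[0]/p[2]+c["cx"],c["fy"]*p[1]/p[2]+c["cy"]])
def tri(d,z=None): 
    if z is None: return least_squares(lambda X:np.concatenate([proj(n,X)-d[n] for n in d]),[.6,.2,.05])
    return least_squares(lambda X:np.concatenate([proj(n,np.array([*X,z]))-d[n] for n in d]),[.6,.2])
E
python3 - <<'E'
from vis import *
P=dict(plunger=((243,198),(258.4,214.4),.082),hose=((211.6,218),(244.2,242.6),.074),sil=((248.6,178.6),(241,198.4),.071),
plugL=((207,202),(212,235.6),.046),plugR=((278.6,200.6),(283.6,210.4),.046),tab=((232.4,183.6),(230.2,207.2),.0745))
X={}
for k,(s,d,z) in P.items():
    D={"scene":np.array(s)-.4,"side":np.array(d)-.4}
    f=tri(D); g=tri(D,z); X[k]=g.x
    print(k,f.x.round(4),g.x.round(4),np.abs(g.fun).max().round(2))
c=X["plunger"]
for k in X: v=X[k]-c; print(k,np.hypot(*v).round(4),np.degrees(np.arctan2(v[1],v[0])).round(1))
E
```

```text
plunger [0.5145 0.2175 0.0806] [0.5142 0.2192] 0.52
hose [0.5443 0.3059 0.0743] [0.5444 0.3056] 0.63
sil [0.548  0.1306 0.0705] [0.5479 0.1313] 0.4
plugL [0.6067 0.2356 0.0451] [0.6064 0.2366] 0.41
plugR [0.4555 0.1444 0.0454] [0.4554 0.1451] 0.86
tab [0.571  0.1723 0.0729] [0.5705 0.1743] 0.32
plunger 0.0 0.0
hose 0.0915 70.8
sil 0.0941 -69.0
plugL 0.0939 10.7
plugR 0.0946 -128.5
tab 0.072 -38.6
```

```bash
cat > rob.py <<'E'
import numpy as np, cv2
from station import arm, snapshot, camera_info
from scipy.spatial.transform import Rotation as Ro
C=np.array([.5142,.2192])
def u(deg): return np.array([np.cos(np.radians(deg)),np.sin(np.radians(deg))])
def ori(a): return [np.cos(np.radians(a)/2),np.sin(np.radians(a)/2),0,0]   # tool x at world heading a, z down
def wcam():
    c=camera_info("wrist"); T=np.eye(4); T[:3,:3]=Ro.from_quat(arm.read_eef_rot()).as_matrix(); T[:3,3]=arm.read_tool_pos()
    return T@c["T_tool_cam"],c
def ray2z(T,c,px,z):
    d=T[:3,:3]@[(px[0]-c["cx"])/c["fx"],(px[1]-c["cy"])/c["fy"],1]; return (T[:3,3]+d*(z-T[2,3])/d[2])[:2]
def shot(name):
    T,c=wcam(); im=snapshot("wrist"); cv2.imwrite(f"pics/{name}.png",im); np.save(f"pics/{name}.npy",T); return im
def zoom(name,k,x0,x1,y0,y1):
    i=cv2.resize(cv2.imread(f"pics/{name}.png")[y0:y1,x0:x1],None,fx=k,fy=k,interpolation=cv2.INTER_CUBIC)
    for x in range(x0,x1,20): cv2.putText(i,str(x),((x-x0)*k,10),0,.35,(0,0,255))
    for y in range(y0,y1,20): cv2.putText(i,str(y),(0,(y-y0)*k+4),0,.35,(0,0,255))
    cv2.imwrite(f"pics/{name}_z.png",i)
E
python3 - <<'E'
from rob import *
t=C-.06*u(100)
arm.movep([*t,.30],ori(100)); arm.move_gripper(0.0)
shot("w1"); print(arm.read_time(),arm.read_tool_pos(),arm.read_joint_positions())
zoom("w1",2,60,440,0,290)
E
```

```text
3.7667 [0.52461835 0.16014805 0.30003129] [ 0.08381324  0.5303769  -0.65122749  1.71383655  0.3675198   1.02247224
 -0.52122022]
```

View pics/w1_z.png

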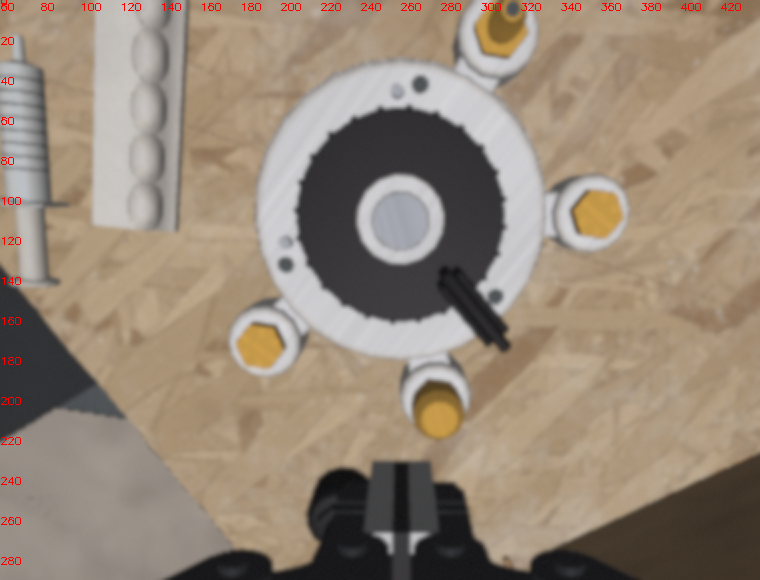

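The wrist view shows the plunger at (260,110), hose-tail tip at (316,4), plugs at (359,107) and (190.5,173), silencer at (278.5,209), and the tab running from (282,135) to (312.5,173.5).

```bash
python3 - <<'E'
from rob import *
T=np.load("pics/w1.npy"); c=camera_info("wrist")
P=dict(pl=((259.75,109.75),.082),hose=((315.75,4),.074),plugL=((358.75,106.75),.046),plugR=((190.25,172.75),.046),sil=((278.25,208.75),.071),tin=((281.75,134.75),.0745),tout=((312.3,173.3),.0745))
X={k:ray2z(T,c,*v) for k,v in P.items()}
for k in X: v=X[k]-X["pl"]; print(k,X[k].round(4),np.hypot(*v).round(4),np.degrees(np.arctan2(v[1],v[0])).round(1))
from scipy.optimize import least_squares
o=dict(hose=100,plugL=40,sil=-40,plugR=-100)
f=least_squares(lambda p:np.concatenate([X[k]-p[:2]-.094*u(p[2]+o[k]) for k in o]+[X["pl"]-p[:2]]),[*C,-29.],x_scale=[.01,.01,1]); print(f.x,f.fun.round(4))
E
```

```text
pl [0.5134 0.2174] 0.0 0.0
hose [0.5434 0.306 ] 0.0936 71.4
plugL [0.6054 0.2354] 0.0937 11.1
plugR [0.4559 0.1442] 0.0931 -128.2
sil [0.5466 0.1302] 0.0932 -69.2
tin [0.5363 0.1994] 0.0291 -38.1
tout [0.5703 0.1701] 0.074 -39.7
[  0.51341173   0.21733349 -28.7125091 ] [-0.0002 -0.0003 -0.0002 -0.0003 -0.0009  0.0005  0.0013  0.0002  0.
  0.    ]
```

```bash
sed -i 's/^C=.*/C=np.array([.5134,.2173])/' rob.py; cat >> rob.py <<'E'
def fpos(th,off,r=.050,z=.126): return [*(C+r*u(th)+off*u(th+90)),z]
E
python3 - <<'E'
from rob import *
arm.line_to(fpos(-39,-.026,z=.19),.2,ori=ori(51))
arm.line_to(fpos(-39,-.026),.12); print("down",arm.read_time(),arm.read_ft_force())
arm.line_to(fpos(-39,-.019),.06)
for th in range(-33,66,7):
    arm.line_to(fpos(th,-.018),.06,ori=ori(th+90))
    F=arm.read_ft_force(); p=arm.read_tool_pos(); print(th,round(arm.read_time(),2),F.round(1),np.degrees(np.arctan2(*(p[:2]-C)[::-1])).round(1))
    if np.linalg.norm(F)>20: print("STOP"); break
shot("w2")
for n in("scene","side"): cv2.imwrite(f"pics/{n}2.png",snapshot(n))
a=cv2.resize(cv2.imread("pics/side2.png")[170:290,195:315],None,fx=4,fy=4); b=cv2.imread("pics/w2.png")[:,100:400][:,:]
h=480; cv2.imwrite("pics/m2.png",np.hstack([a,cv2.resize(b,(300,480))]))
E
```

```text
down 5.4583 [ 0.65809842 -0.34589426 -0.07214661]
-33 5.98 [-0.6 -0.4 -0.5] -52.7
-26 6.26 [-0.3 -2.2 -0.4] -46.1
-19 6.53 [ 0.4 -1.5 -0.1] -38.9
-12 6.81 [ 0.7 -1.3  0. ] -31.7
-5 7.08 [-0.1 -1.3 -0.2] -24.6
2 7.36 [ 0.1 -1.1 -0.4] -17.5
9 7.63 [ 0.6 -0.5 -0.6] -10.5
16 7.91 [ 0.9 -0.1  0.5] -3.5
23 8.18 [ 0.9 -0.9  0.2] 3.5
30 8.46 [0.9 0.3 0.7] 10.5
37 8.73 [ 0.6 -1.2 -0.2] 17.5
44 9.01 [0.5 0.3 0.6] 24.4
51 9.28 [ 0.4 -0.2  0.1] 31.5
58 9.56 [ 1.4 -1.   0.5] 38.4
65 9.83 [ 1.8 -0.1 -0.4] 45.4
```

View pics/m2.png

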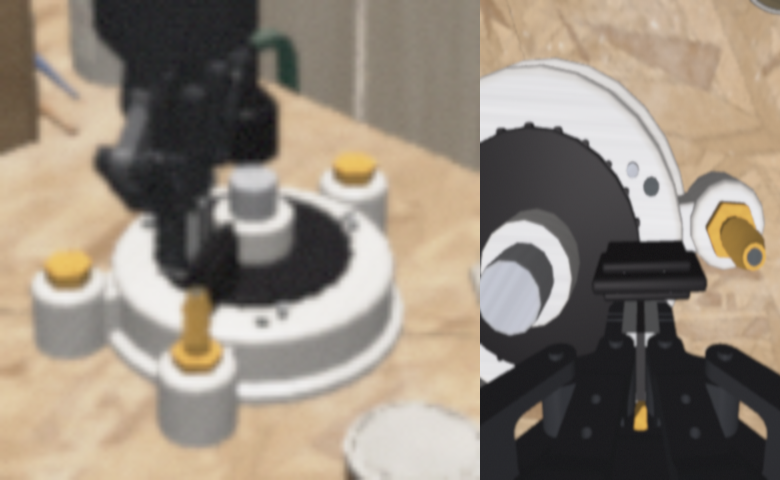

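The finger is flat against the tab and the tab is close to the nipple, as expected. I'll back off, lift and measure the tab angle in a clear view.

```bash
python3 - <<'E'
from rob import *
arm.line_to(fpos(65,-.026),.06); arm.line_to(fpos(65,-.026,z=.19),.15)
arm.line_to([*(C-.04*u(155)),.26],.2); arm.pause(.2)
shot("w3"); print(arm.read_time())
c=camera_info("wrist");T=np.load("pics/w3.npy")
def pr(xy,z):
    p=np.linalg.inv(T)@[*xy,z,1]; return [c["fx"]*p[0]/p[2]+c["cx"],c["fy"]*p[1]/p[2]+c["cy"]]
print(pr(C,.082),pr(C+.076*u(65),.0745),pr(C+.03*u(65),.0745),pr(C+.094*u(71.3),.074))
x,y=map(int,pr(C+.06*u(68),.0745)); print(x,y)
zoom("w3",4,max(0,x-100),x+80,max(0,y-75),y+70)
E
```

```text
11.675
[np.float64(261.4449170107127), np.float64(139.73571404830432)] [np.float64(361.1969516755916), np.float64(138.8189649163483)] [np.float64(300.801992085998), np.float64(138.69237605465565)] [np.float64(385.22007574551714), np.float64(125.04570439657942)]
340 134
```

View pics/w3_z.png

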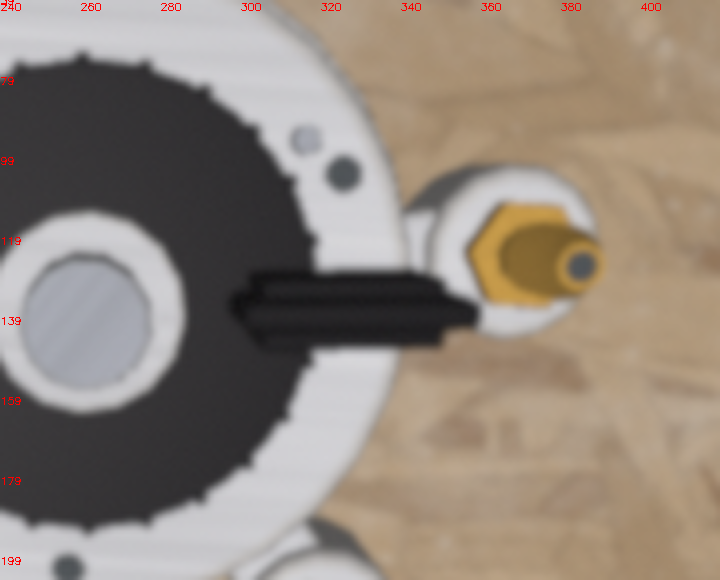

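The plunger (261.5,139) and hose-tail tip (385,125.5) match the prediction to under 1 px. The tab's lower cheek edge is at y≈145.5 and the blade-end lower corner at about (359.3,141), so the tab is near 65°. I'll compute the angle from those edges.

```bash
python3 - <<'E'
from rob import *
T=np.load("pics/w3.npy"); c=camera_info("wrist"); g=cv2.cvtColor(cv2.imread("pics/w3.png"),6).astype(float)
# lower cheek edge, subpixel, over bright deck/board columns
pts=[]
for x in range(318,348):
    col=g[138:154,x]; i=np.argmax(np.diff(col)); w=np.clip(np.diff(col)[max(i-2,0):i+3],0,None); pts.append((x,138+max(i-2,0)+(w*np.arange(len(w))).sum()/w.sum()+.5))
W=np.array([ray2z(T,c,p,.0705) for p in pts]); c0=ray2z(T,c,(261.3,138.7),.082); h=ray2z(T,c,(384.9,125.1),.074)
print(np.array(pts)[::6].round(1).tolist(),c0.round(4),h.round(4))
for C0 in (C,c0):
    v=W-C0; r=np.hypot(*v.T); th=np.degrees(np.arctan2(v[:,1],v[:,0])+np.arcsin(.007/r)); print("tab",th.mean().round(2),th.std().round(2),"hose",np.degrees(np.arctan2(*(h-C0)[::-1])).round(2))
d=np.polyfit(W[:,0],W[:,1],1)[0]; print("slope dir",np.degrees(np.arctan(d)))
E
```

```text
[[318.0, 145.7], [324.0, 145.7], [330.0, 145.5], [336.0, 145.5], [342.0, 145.6]] [0.5127 0.2175] [0.5435 0.3061]
tab 66.35 0.1 hose 71.29
tab 65.55 0.06 hose 70.82
slope dir 65.68722759132079
```

```bash
python3 - <<'E'
from rob import *
arm.line_to(fpos(65,-.026,z=.19),.2); arm.line_to(fpos(65,-.026),.15)
arm.line_to(fpos(65,-.0185),.05)
for th in (67.5,70.1): arm.line_to(fpos(th,-.018),.04,ori=ori(th+90))
arm.pause(.2)
arm.line_to(fpos(70.1,-.026),.06); arm.line_to(fpos(70.1,-.026,z=.19),.15)
arm.line_to([*(C-.04*u(160)),.26],.2,ori=ori(160)); arm.pause(.2)
shot("w4"); print(arm.read_time())
c=camera_info("wrist");T=np.load("pics/w4.npy"); g=cv2.cvtColor(cv2.imread("pics/w4.png"),6).astype(float)
pts=[]
for x in range(318,348):
    col=g[138:154,x]; i=np.argmax(np.diff(col)); w=np.clip(np.diff(col)[max(i-2,0):i+3],0,None); pts.append((x,138+max(i-2,0)+(w*np.arange(len(w))).sum()/w.sum()+.5))
W=np.array([ray2z(T,c,p,.0705) for p in pts]); v=W-C; th=np.degrees(np.arctan2(v[:,1],v[:,0])+np.arcsin(.007/np.hypot(*v.T)))
print(th.mean(),th.std(),"slope",np.degrees(np.arctan(np.polyfit(W[:,0],W[:,1],1)[0])))
zoom("w4",4,230,410,60,200)
E
```

```text
15.525
70.5228518215172 0.09449922043791299 slope 69.84635226397138
```

View pics/w4_z.png

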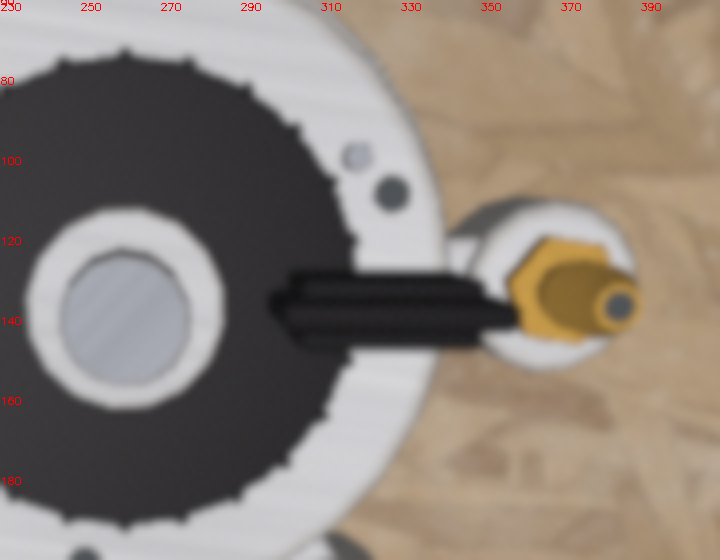

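The tab is about 0.8° short of the nipple: it is at 70.5° and the nipple at 71.3°, and the picture agrees. I'll nudge it the last bit, then press the plunger.

```bash
python3 - <<'E'
from rob import *
def meas(n):
    shot(n); c=camera_info("wrist");T=np.load(f"pics/{n}.npy"); g=cv2.cvtColor(cv2.imread(f"pics/{n}.png"),6).astype(float)
    pts=[]
    for x in range(318,338):
        col=g[138:154,x]; i=np.argmax(np.diff(col)); w=np.clip(np.diff(col)[max(i-2,0):i+3],0,None); pts.append((x,138+max(i-2,0)+(w*np.arange(len(w))).sum()/w.sum()+.5))
    W=np.array([ray2z(T,c,p,.0705) for p in pts]); v=W-C; th=np.degrees(np.arctan2(v[:,1],v[:,0])+np.arcsin(.007/np.hypot(*v.T)))
    print(n,th.mean(),th.std())
arm.line_to(fpos(70,-.026,z=.19),.2); arm.line_to(fpos(70,-.026),.15)
arm.line_to(fpos(70,-.0185),.05); arm.line_to(fpos(71.0,-.018),.04,ori=ori(161)); arm.pause(.3)
arm.line_to(fpos(71,-.026),.06); arm.line_to(fpos(71,-.026,z=.19),.15)
arm.line_to([*(C-.04*u(160)),.26],.2,ori=ori(160)); arm.pause(.2); meas("w5")
arm.line_to([*C,.18],.2); arm.line_to([*C,.158],.1); f0=arm.read_ft_force()[2]
for z in np.arange(.155,.1435,-.001):
    arm.line_to([*C,z],.03); arm.pause(.05); f=arm.read_ft_force()[2]-f0; print(round(z,4),arm.read_tool_pos()[2].round(4),f.round(1))
    if f>12: break
arm.pause(.3); print(arm.read_ft_force()[2]-f0)
arm.line_to([*C,.18],.08); arm.line_to([*(C-.04*u(160)),.26],.2); arm.pause(.2); meas("w6"); print(arm.read_time())
E
```

```text
w5 71.67497011889877 0.13136406466570008
0.155 0.1553 -0.2
0.154 0.1541 1.1
0.153 0.1531 0.7
0.152 0.1521 2.3
0.151 0.1511 2.3
0.15 0.1501 3.3
0.149 0.1491 5.2
0.148 0.1487 7.9
0.147 0.1487 12.8
13.39524026229724
w6 71.53748647271215 1.0674341990123655
24.6083
```

The force rose along the spring to about 5 N, then hit the hard stop, so the plunger went fully down. I'll take one last look.

```bash
python3 -c "
from rob import *
zoom('w6',4,230,410,60,200)"
```

```text
(no output)
```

View pics/w6_z.png

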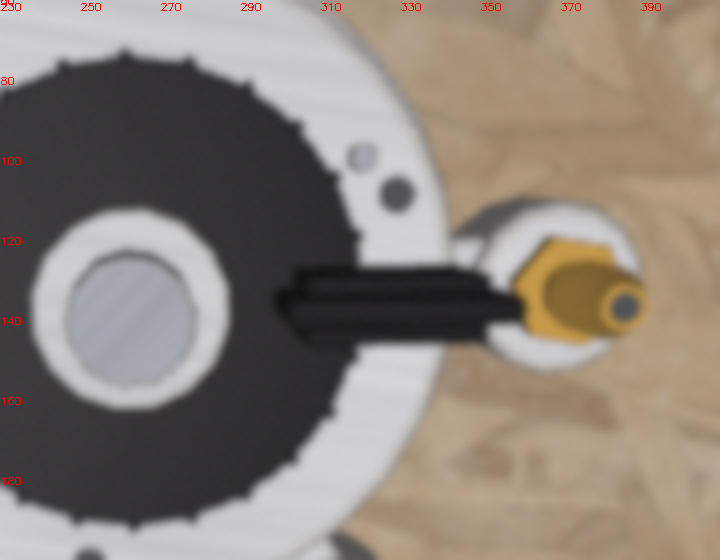

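The tab's outer end at (360,137) lies on the line from the plunger (262,140) to the nipple tip (386,136), and the plunger is back up.

```bash
python3 -c "
from station import ticket
print(ticket.finish_job())"
```

```text
the job is handed in; nothing more can be done
None
```

Job handed in at about 25 s: the tab was pushed round without gripping to within about 0.5° of the hose tail, then the plunger was pressed to its stop and sprang back; the arm went nowhere near the bottle, tin or moulding piece.

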